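# Find a wheel's heavy side and hold it down

### The job

The metal wheel on the balancing stand is heavier on one side, which cannot be seen, and its bearing is too stiff for it to settle by itself. Turn it round by its wooden crank handle, feel from the effort where the heavy side is, then bring the heavy side straight down and hold it still there. Finish while still gripping the handle, ready for a counterweight to be stuck on top, and leave the two cups beside the stand where they are.

Things in the scene. Friction and masses are not known exactly. Their poses are not given: they have to be found in the camera images.
- axle (a point): Centre of the wheel, on its level axle at half its thickness, 170 mm above the table. This frame belongs to the fixed stand and does not turn with the wheel: x along the axle, from the handle side to the post (away from the robot, give or take 0.4 rad); y to the left seen from the handle side; z up.
- stand: The balancing stand, fixed to the table; origin on the table under the axle point, axes as there. Its dark base plate is 14 mm thick, 130 mm wide, from 90 mm in front of the wheel's centre to 35 mm behind. The bearing drags with a constant 0.32 N m (6 N at the handle) against any motion, and at rest holds up to that much either way: effort felt turning one way and the other, averaged, is the weight's.
- wheel: Aluminium disc, 170 mm diameter, 24 mm thick, turning endlessly both ways. Origin at the axle point, x along the axle, z radially out through the handle. A hidden slug makes one side heavy: up to 0.17 to 0.26 N m (3 to 5 N at the handle) more effort while it is lifted, as much less while it sinks. Its angle to the handle varies and shows nowhere; the steel boss opposite only balances the handle.
- handle (a point): Middle of the wooden grip of the crank handle: round, 17 to 19 mm thick, 74 mm long, parallel to the axle, spinning freely on its pin. It lies 55 mm off the axle and 69 mm in front of the axle point (57 mm in front of the disc's face). It starts near the top of its circle. The frame turns with the wheel: x along the axle, z radially outward.
- bisque_cup: Plain brown cup, 72 mm wide, 80 mm tall, about 0.2 m left of the stand; origin at the centre of its underside. Leave it alone.
- pinch_cup: Small grey cup, 62 mm wide, 60 mm tall, about 0.2 m right of the stand; origin at the centre of its underside. Leave it alone.
Things that resemble listed ones, but are neither listed nor needed, are in the scene too. What is shaped like the stand but pink is not meant.

How it is judged:
By the outcome, as a careful person would: the job done as asked, in the order asked, and still so for the second after the job is handed in, while the arm keeps its last pose, push and grip.
It also fails if it takes over 70 s, if anything falls off the work surface, if the arm or the gripper's body presses on something with over 40 N, if the wrist force passes 120 N, or if a joint passes its speed limit or range.

### The arm

A 6-joint arm with a two-finger parallel gripper is mounted at the origin on the work surface; the furniture and walls round the work are solid. World frame = base frame: x ahead of the robot, y to its left, z up, the work surface at z = 0. Lengths are in mm, angles in rad, forces in N, time in s.
With the tool pointing down it reaches from about 350 to 875 mm from the base axis. Payload 4.2 kg.
Tool frame: the origin (TCP) lies at the very end of the fingers, on their centre line; the grasp point (between the pads) lies 19 mm behind it; z points along the fingers, y is the line along which they close (so a half turn about z gives the same grasp; the last joint's range is limited). The gripper opens to 85 mm and grips with 20 to 120 N. Pads are 22 mm wide; open, the fingers measure 114 mm over their backs; the gripper's body (76 mm by 85 mm) begins 54 mm behind the grasp point. The pads swing forward as they close: fully open they stand 13 mm farther back than shut.
Start: joints at [-1.017, 0.385, 0.008, 0, -1.194, -0.259], TCP at [181.609, -598.011, 193.812] pointing down, gripper open.
Joint ranges: [-3.14, 3.14], [-1.21, 2.06], [-1.07, 1.41], [-3.16, 2.05], [-2.99, -0.16], [-3.1, 3.1]. Speed limits (rad/s): [2.79, 2.79, 3.14, 3.14, 3.14, 3.14].

### API

Orientations are given as a unit quaternion [x, y, z, w].
In Python, from bench import arm, optics gives the robot as it stands. The module is installed in compiled form; this text tells all that it offers.
- The arm moves only by the tool step_arm, never from a script. Its argument "motion" is a list of rows, each an object with "dr": the turn, a rotation vector about the tool's x, y, z in units of 8 degrees (1.0 is 8 degrees), a list of three; "slide": the shift along the tool's x, y, z in mm, a list of three; "jaw": the finger opening in mm, from 0 to 85.4. A call has exactly 8 rows; each row is the pose to reach, as a shift and turn from the pose commanded when the call began, along the tool's axes at that moment; what a row does not reach only later rows make up. A row lasts 1/8 s, in which the tool goes at most 62.5 mm and 10.7 degrees, less where a joint would pass 70% of its speed; a pose out of reach is approached as far as the arm can. A call with a gripper value outside its range is refused whole. The fingers move at their own pace and stop on an object; the grip force is fixed at half the most. Time passes only in rows, so rows that repeat a pose let the fingers close, or fill a call up. It gives the time, the measured TCP pose, the force, the opening and the grip force at its end, in the units of the state.
- arm.read_state(): the state, without advancing time (a new reading comes with each control period).
- optics.get_image(name): name is "side" or "top"; returns the picture (384x512x3 uint8, blue, green, red); there is no depth.
- optics.camera_info(name): a dict with "camera_matrix" (3x3 intrinsics, pixels), "k1" (the pictures are not rectified: a ray, as slopes to the right and down, at radius r is drawn at 1 + k1 r^2 times it, then the intrinsics apply), "view" (4x4, takes a point from world to camera coordinates). Camera axes: x right, y up, looking along -z (the intrinsics and any distortion apply to the point x, -y, -z); pixel columns grow to the right and rows downward; lengths in mm; the calibration is good to about 2 mm. A picture is of the moment at which its call begins. camera_info takes no time and is no camera call.
- arm.job_done(): hands the job in; it is judged then, once.
The state is a dict: "clock": time; "joints": joint angles; "joint_vel": joint speeds; "joint_efforts": joint torques, N m; "position": TCP position; "ee_rot": TCP orientation; "contact_force": force on the tool from outside, world axes, zero at the start; "wrist_torque": the same for the moment, N m; "gripper_width": finger opening in mm; "grasp_force": force on a finger pad.
Only numpy, scipy, OpenCV 4.12 (cv2) and the standard library are available. Lean on these libraries where they do the work, as an engineer would, in place of code of your own. Each camera call takes 0.05 s, during which the arm holds its last target. There are 200 camera calls.

## Working session

There is one attempt and no reset: what is moved stays moved. The work goes in short steps, Python scripts to look and compute and a tool call to move; the robot and the scene stay as the last step left them, time stands still between calls to the robot, and variables do not carry over. Pictures are saved under pics/ and viewed, at most 10 in all, crops included, and the job is handed in when it is done.

Besides the shell and the picture viewer there is one more tool, called after "Request:" by a JSON object that holds its "api" and its "payload". step_arm: Moves the arm, as the interface text tells. Its arguments: {"type":"object","properties":{"motion":{"type":"array","items":{"type":"object","properties":{"dr":{"type":"array","items":{"type":"number"}},"slide":{"type":"array","items":{"type":"number"}},"jaw":{"type":"number"}}}}},"required":["motion"]}

```bash
mkdir -p pics; python3 - <<'E'
from bench import arm, optics
import cv2,numpy as np
for n in("side","top"):
    im=optics.get_image(n); cv2.imwrite(f"pics/{n}0.png",im)
    c=optics.camera_info(n); print(n,c["camera_matrix"],c["k1"],np.round(c["view"],3))
s=arm.read_state(); print(s)
E
```

```text
side [[425.76052909   0.         255.1183687 ]
 [  0.         425.76052909 186.10041714]
 [  0.           0.           1.        ]] -0.12682759189667184 [[-8.360000e-01 -5.490000e-01  1.900000e-02  4.394850e+02]
 [ 3.760000e-01 -5.480000e-01  7.480000e-01 -2.861640e+02]
 [-4.000000e-01  6.320000e-01  6.640000e-01 -1.290474e+03]
 [ 0.000000e+00  0.000000e+00  0.000000e+00  1.000000e+00]]
top [[491.89430176   0.         257.02026937]
 [  0.         491.89430176 182.05475823]
 [  0.           0.           1.        ]] 0.020852358506023235 [[ 1.300000e-02 -9.980000e-01 -6.700000e-02  5.712200e+01]
 [ 9.920000e-01  4.000000e-03  1.280000e-01 -5.191310e+02]
 [-1.270000e-01 -6.800000e-02  9.900000e-01 -1.666783e+03]
 [ 0.000000e+00  0.000000e+00  0.000000e+00  1.000000e+00]]
{'clock': 0.1, 'joints': array([-1.01738596e+00,  3.85452868e-01,  6.75174376e-03, -4.03193817e-04,
       -1.19402096e+00, -2.58645005e-01]), 'joint_vel': array([-0.0012446 , -0.00160014,  0.00389334,  0.00277458,  0.00059923,
        0.00028608]), 'joint_efforts': array([-5.15077390e-04, -3.93320346e+01,  1.88929027e+01,  4.19795752e+00,
       -2.57539847e-03,  1.04256307e-05]), 'position': array([ 181.42449661, -597.45789311,  192.84774478]), 'ee_rot': array([-1.46776075e-01,  9.89169258e-01,  9.58602638e-04, -2.08151444e-04]), 'contact_force': array([-0.38168609,  0.13882569, -0.35768729]), 'wrist_torque': array([ 0.01874186, -0.03933916, -0.01965023]), 'grasp_force': 0.0, 'gripper_width': 85.50760530728702}
```

View pics/side0.png

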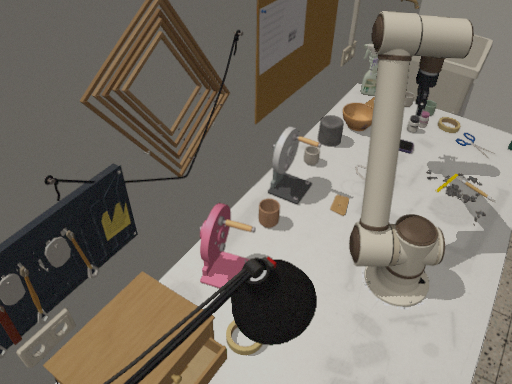

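View pics/top0.png

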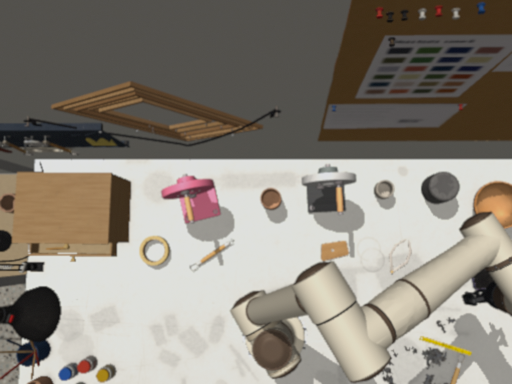

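Two stands fit the shape. The grey one is at side (287,165) / top (328,188), the pink one at side (225,245) / top (193,197). Grey metal with a dark base matches the description, and pink is excluded. The cups are at side (269,213) and (312,156), and top (271,199) and (384,189). I'll confirm with one enlarged crop.

```bash
cat > h.py <<'E'
import numpy as np,cv2
from bench import arm,optics
def ray(n,px):
    c=optics.camera_info(n);K=np.array(c["camera_matrix"]);V=np.array(c["view"]);k=c["k1"]
    d=np.array([(px[0]-K[0,2])/K[0,0],(px[1]-K[1,2])/K[1,1]]);u=d.copy()
    for _ in range(20):u=d/(1+k*(u@u))
    R=V[:3,:3];r=R.T@np.array([u[0],-u[1],-1]);return -R.T@V[:3,3],r/np.linalg.norm(r)
def onz(n,px,z):
    o,r=ray(n,px);return o+r*(z-o[2])/r[2]
def tri(a,b):
    o1,r1=ray("side",a);o2,r2=ray("top",b)
    s=np.linalg.lstsq(np.c_[r1,-r2],o2-o1,rcond=None)[0]
    p,q=o1+s[0]*r1,o2+s[1]*r2;return (p+q)/2,np.linalg.norm(p-q)
def proj(n,p):
    c=optics.camera_info(n);K=np.array(c["camera_matrix"]);V=np.array(c["view"])
    q=V[:3,:3]@p+V[:3,3];u=np.array([q[0],-q[1]])/-q[2];u*=1+c["k1"]*(u@u);return K[:2,:2]@u+K[:2,2]
E
python3 - <<'E'
from h import *
ims={n:cv2.imread(f"pics/{n}0.png") for n in("side","top")}
box={"side":(255,115,340,215),"top":(285,150,400,235)}
out=[]
for n,(a,b,c,d) in box.items():
    r=ims[n][b:d,a:c]; h=cv2.cvtColor(r,cv2.COLOR_BGR2HSV)
    m=cv2.inRange(h,(8,90,90),(25,255,255))
    for ct in cv2.findContours(m,0,1)[0]:
        if cv2.contourArea(ct)>20:
            p=ct[:,0]+[a,b];print(n,"wood",cv2.contourArea(ct),p.min(0),p.max(0),np.round(cv2.minAreaRect(p.astype(np.float32)),1) if 0 else cv2.boxPoints(cv2.minAreaRect(p.astype(np.float32))).round(1).tolist())
    dk=cv2.inRange(h,(0,0,0),(180,90,75))
    for ct in cv2.findContours(dk,0,1)[0]:
        if cv2.contourArea(ct)>150:
            p=ct+[a,b];print(n,"dark",cv2.contourArea(ct),cv2.approxPolyDP(p,3,True)[:,0].tolist())
    out.append(cv2.resize(r,(390,460),interpolation=cv2.INTER_CUBIC))
cv2.imwrite("pics/crop.png",np.hstack(out))
E
```

```text
side wood 249.0 [259 199] [278 214] [[259.0, 199.0], [278.0, 199.0], [278.0, 214.0], [259.0, 214.0]]
side wood 94.5 [331 195] [339 213] [[331.0, 195.0], [339.0, 195.0], [339.0, 213.0], [331.0, 213.0]]
side wood 65.0 [298 137] [318 145] [[297.79998779296875, 139.5], [299.3999938964844, 135.39999389648438], [318.20001220703125, 142.5], [316.6000061035156, 146.60000610351562]]
side dark 519.5 [[276, 173], [274, 188], [288, 187], [290, 195], [298, 199], [293, 202], [287, 195], [268, 192], [297, 203], [311, 183], [307, 185], [304, 180]]
side dark 323.0 [[321, 124], [319, 140], [328, 145], [338, 144], [339, 127], [330, 129]]
top wood 129.5 [336 187] [343 211] [[334.70001220703125, 187.10000610351562], [341.5, 186.60000610351562], [343.20001220703125, 210.8000030517578], [336.5, 211.3000030517578]]
top dark 406.0 [[335, 185], [321, 189], [322, 195], [312, 202], [312, 211], [335, 210]]
```

View pics/crop.png

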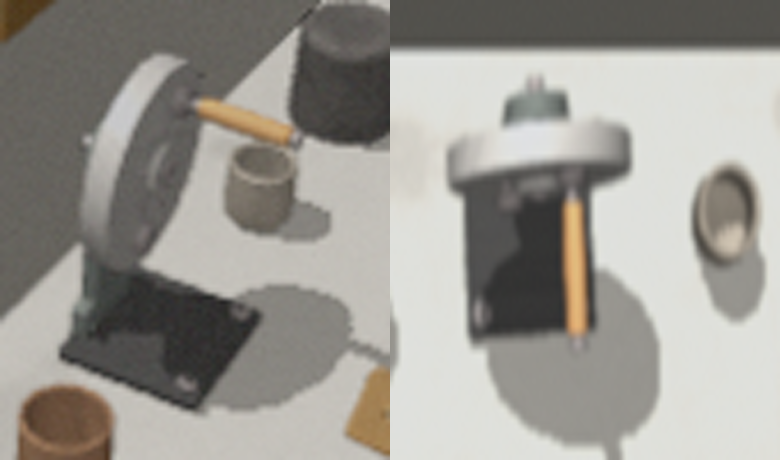

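The crop shows the grey wheel with its wooden handle, up and to the right of centre, on a dark base. This is the one meant.

```bash
python3 - <<'E'
from h import *
a=tri((297.8,137.6),(338.6,187.0));b=tri((318.,144.3),(340.0,211.5))
print("handle disc end",a,"free end",b,np.linalg.norm(a[0]-b[0]))
for p in((309.5,212.8),(345.5,211)):print(onz("top",p,14))
for p in((297.5,203.5),(311.5,183.5),(268.5,192)):print("s",onz("side",p,14))
# wheel rim: top view ends
for p in((302.5,180),(355,176)):print("rim",onz("top",p,170))
E
```

```text
handle disc end (array([ 482.91054425, -199.40834833,  217.38343375]), np.float64(3.8521593357838873)) free end (array([ 407.56582237, -203.19052405,  218.2383565 ]), np.float64(2.4340909988223904)) 75.44443558853901
[ 415.18668368 -119.78964894   14.        ]
[ 422.46077044 -242.71586745   14.        ]
s [ 414.81301488 -105.58562534   14.        ]
s [ 423.80634803 -230.40621142   14.        ]
s [532.29138701 -98.69190479  14.        ]
rim [508.49494817 -91.79938775 170.        ]
rim [ 521.83734589 -256.06776024  170.        ]
```

Estimates in the world frame:
- Stand yaw is about 0.065 rad.
- The axle is at about (511, -170, 170).
- The handle middle is at about (445, -201, 218), roughly 30° right of the top.

I'll go above the handle with the tool pointing down and the fingers straddling it.

Request:
{"api": "step_arm", "payload": {"motion": [{"dr": [0,0,0],"slide": [0,0,-60],"jaw": 85},{"dr": [0,0,0.5],"slide": [-40,34,-110],"jaw": 85},{"dr": [0,0,1],"slide": [-95,80,-110],"jaw": 85},{"dr": [0,0,1.65],"slide": [-150,127,-110],"jaw": 85},{"dr": [0,0,1.65],"slide": [-205,174,-110],"jaw": 85},{"dr": [0,0,1.65],"slide": [-260,220,-110],"jaw": 85},{"dr": [0,0,1.65],"slide": [-315,267,-110],"jaw": 85},{"dr": [0,0,1.65],"slide": [-359,304,-110],"jaw": 85}]}}

```text
clock: 1.1
position: [409.9, -243.1, 303.6]
ee_rot: [-0.032, 0.999, 0.0, -0.0]
contact_force: [1.0, -0.8, -0.4]
gripper_width: 85.1
grasp_force: 0.0
```

```bash
python3 - <<'E'
from h import *
from scipy.spatial.transform import Rotation as R
im=optics.get_image("side");t=optics.get_image("top");s=arm.read_state()
print(s["clock"],s["position"],R.from_quat(s["ee_rot"]).as_matrix().round(3),s["contact_force"],s["joints"])
a=cv2.resize(im[90:230,230:370],(400,400));b=cv2.resize(t[130:260,260:390],(400,400))
cv2.imwrite("pics/c2.png",np.hstack([a,b]))
E
```

```text
1.2 [ 411.62492946 -240.93934521  303.34958961] [[-0.997 -0.072  0.   ]
 [-0.072  0.997  0.001]
 [-0.     0.001 -1.   ]] [ 0.70214451 -0.04548604  0.01702737] [-1.88728043e-01  6.47925930e-02 -1.39547175e-01 -1.10767061e-03
 -1.36659334e+00 -1.30986798e+00]
```

View pics/c2.png

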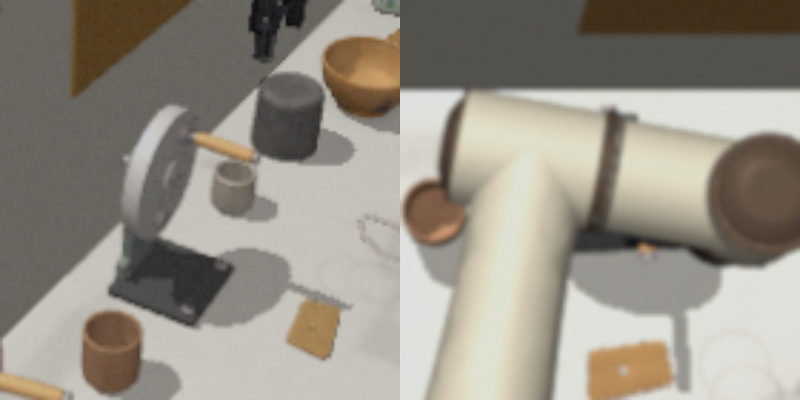

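Request:
{"api": "step_arm", "payload": {"motion": [{"dr": [0,0,0],"slide": [-14,18,0],"jaw": 85},{"dr": [0,0,0],"slide": [-28,37,0],"jaw": 85},{"dr": [0,0,0],"slide": [-28,37,25],"jaw": 85},{"dr": [0,0,0],"slide": [-28,37,50],"jaw": 85},{"dr": [0,0,0],"slide": [-28,37,75],"jaw": 85},{"dr": [0,0,0],"slide": [-28,37,95],"jaw": 85},{"dr": [0,0,0],"slide": [-28,37,104],"jaw": 85},{"dr": [0,0,0],"slide": [-28,37,104],"jaw": 85}]}}

```text
clock: 2.2
position: [434.6, -206.7, 199.5]
ee_rot: [-0.032, 0.999, 0.0, -0.001]
contact_force: [-1.1, -0.1, 0.4]
gripper_width: 85.2
grasp_force: 0.0
```

```bash
python3 - <<'E'
from h import *
im=optics.get_image("side");s=arm.read_state()
print(s["clock"],s["position"],s["contact_force"],s["wrist_torque"],proj("side",s["position"]))
cv2.imwrite("pics/c3.png",cv2.resize(im[90:230,230:370],(560,560),interpolation=cv2.INTER_CUBIC))
E
```

```text
2.25 [ 435.12983351 -206.78679506  200.17383352] [-0.10664089  0.62524875  0.63738329] [-0.01293554 -0.0200672   0.01906572] [311.09295478 145.3946912 ]
```

View pics/c3.png

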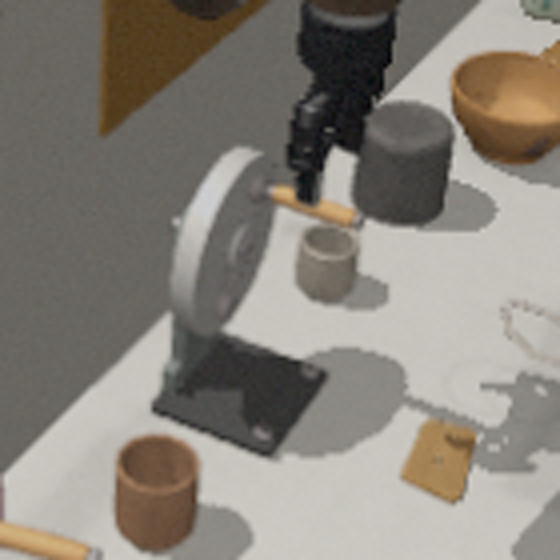

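The fingers straddle the handle near its middle, at about (313,200) in the crop. I'll shift 4 mm and close.

Request:
{"api": "step_arm", "payload": {"motion": [{"dr": [0,0,0],"slide": [0,4,0],"jaw": 60},{"dr": [0,0,0],"slide": [0,4,0],"jaw": 40},{"dr": [0,0,0],"slide": [0,4,0],"jaw": 30},{"dr": [0,0,0],"slide": [0,4,0],"jaw": 20},{"dr": [0,0,0],"slide": [0,4,0],"jaw": 0},{"dr": [0,0,0],"slide": [0,4,0],"jaw": 0},{"dr": [0,0,0],"slide": [0,4,0],"jaw": 0},{"dr": [0,0,0],"slide": [0,4,0],"jaw": 0}]}}

```text
clock: 3.25
position: [434.7, -202.5, 199.8]
ee_rot: [-0.032, 0.999, -0.0, -0.0]
contact_force: [0.1, -0.0, -0.2]
gripper_width: 0.2
grasp_force: 0.0
```

```bash
python3 - <<'E'
from h import *
s=arm.read_state()
print({k:s[k] for k in("clock","position","contact_force","wrist_torque","gripper_width","grasp_force")})
E
```

```text
{'clock': 3.25, 'position': array([ 434.72453516, -202.45196441,  199.76794001]), 'contact_force': array([ 0.12897392, -0.00852856, -0.2135329 ]), 'wrist_torque': array([ 0.07909512,  0.01894442, -0.05757672]), 'gripper_width': 0.1669121805656973, 'grasp_force': 0.0}
```

The gripper closed on nothing, so I'll look again from both cameras.

```bash
python3 - <<'E'
from h import *
im=optics.get_image("side");s=arm.read_state();print(s["position"],proj("side",s["position"]),proj("side",s["position"]+[0,0,19]))
a=im[110:170,275:335]
cv2.imwrite("pics/c4.png",cv2.resize(a,(600,600),interpolation=cv2.INTER_CUBIC))
E
```

```text
[ 434.7257771  -202.438843    199.76840469] [310.60140082 146.14216603] [311.17079072 141.64226968]
```

View pics/c4.png

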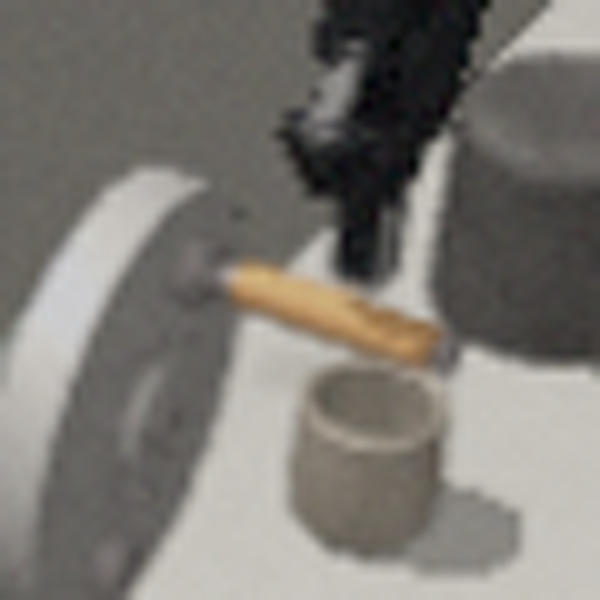

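```bash
python3 - <<'E'
from h import *
V=np.array(optics.camera_info("side")["view"]);print("cam",-V[:3,:3].T@V[:3,3]);
V=np.array(optics.camera_info("top")["view"]);print("cam",-V[:3,:3].T@V[:3,3])
for p in((445.2,-201.3,217.8),(407.6,-203.2,218.2),(482.9,-199.4,217.4)):print(proj("side",np.array(p)),proj("top",np.array(p)))
# finger tip ray vs. known x: 
o,r=ray("side",(311.2,138.2))
for x in(425,435,445):print(o+r*(x-o[0])/r[0])
for y in(-202,-190,-215):print(o+r*(y-o[1])/r[1])
# bisque cup / base check
print(tri((319.3,145.0),(340.2,212.2)))
E
```

```text
cam [ -41.12908106  899.83248758 1062.5301531 ]
cam [ 302.41056868  -53.78172019 1719.47115531]
[308.27422039 141.0028428 ] [339.09904325 198.73717667]
[318.34653277 144.3642838 ] [339.85383395 211.11228197]
[298.3513685  137.69995696] [338.35153667 186.41854657]
[ 425.         -176.56058025  251.97957891]
[ 435.         -199.65274746  234.59060647]
[ 445.         -222.74491466  217.20163404]
[ 436.01647131 -202.          232.82306732]
[ 430.81990405 -190.          241.8593638 ]
[ 441.64608584 -215.          223.03374613]
(array([ 404.40107468, -204.43273732,  216.15703812]), np.float64(0.11881053758103453))
```

```bash
python3 - <<'E'
from h import *
p=np.array([181.4,-597.5,192.8]);print(proj("side",p),proj("top",p),proj("side",np.array([435.1,-206.8+45,213])))
im=cv2.imread("pics/side0.png");t=cv2.imread("pics/top0.png")
a=cv2.resize(im[70:130,395:455],(400,400),interpolation=cv2.INTER_CUBIC)
now=optics.get_image("side")
b=cv2.resize(now[125:155,295:325],(400,400),interpolation=cv2.INTER_NEAREST)
cv2.imwrite("pics/c5.png",np.hstack([a,b]))
E
```

```text
[415.02728532 120.67690292] [474.87175265 289.56033924] [305.30746305 148.79805768]
```

View pics/c5.png

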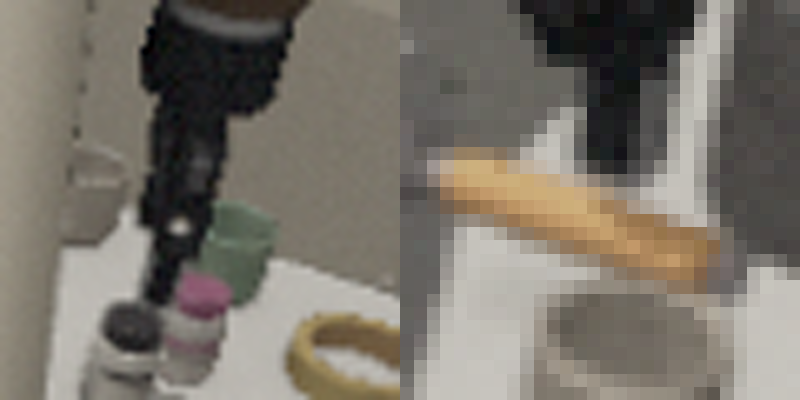

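The fingertips appear about 8 px (30 mm) higher than the TCP projects, clear above the handle. I'll reopen and go 26 mm lower. That is safe, because the gripper body still clears the handle.

Request:
{"api": "step_arm", "payload": {"motion": [{"dr": [0,0,0],"slide": [0,0,0],"jaw": 60},{"dr": [0,0,0],"slide": [0,0,0],"jaw": 85},{"dr": [0,0,0],"slide": [0,0,0],"jaw": 85},{"dr": [0,0,0],"slide": [0,0,0],"jaw": 85},{"dr": [0,0,0],"slide": [0,0,8],"jaw": 85},{"dr": [0,0,0],"slide": [0,0,17],"jaw": 85},{"dr": [0,0,0],"slide": [0,0,26],"jaw": 85},{"dr": [0,0,0],"slide": [0,0,26],"jaw": 85}]}}

```text
clock: 4.35
position: [434.0, -202.3, 172.7]
ee_rot: [-0.032, 0.999, 0.0, -0.001]
contact_force: [0.1, -0.3, -0.5]
gripper_width: 85.1
grasp_force: 0.0
```

```bash
python3 - <<'E'
from h import *
im=optics.get_image("side");s=arm.read_state();print(s["position"],s["contact_force"],s["gripper_width"],proj("side",s["position"]))
cv2.imwrite("pics/c6.png",cv2.resize(im[110:170,275:335],(600,600),interpolation=cv2.INTER_CUBIC))
E
```

```text
[ 434.45403094 -202.43737965  173.28615854] [0.11229608 0.28854714 0.49631737] 85.29676396460151 [309.88971549 152.31933982]
```

View pics/c6.png

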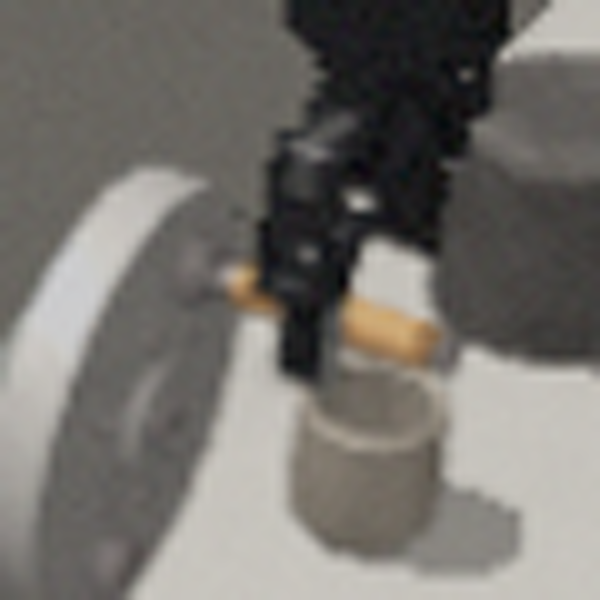

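The near finger now crosses in front of the handle, with its tip at crop (305,380). I'll close slowly.

Request:
{"api": "step_arm", "payload": {"motion": [{"dr": [0,0,0],"slide": [0,0,0],"jaw": 60},{"dr": [0,0,0],"slide": [0,0,0],"jaw": 40},{"dr": [0,0,0],"slide": [0,0,0],"jaw": 30},{"dr": [0,0,0],"slide": [0,0,0],"jaw": 20},{"dr": [0,0,0],"slide": [0,0,0],"jaw": 0},{"dr": [0,0,0],"slide": [0,0,0],"jaw": 0},{"dr": [0,0,0],"slide": [0,0,0],"jaw": 0},{"dr": [0,0,0],"slide": [0,0,0],"jaw": 0}]}}

```text
clock: 5.4
position: [434.7, -202.4, 173.8]
ee_rot: [-0.032, 0.999, 0.0, 0.0]
contact_force: [0.6, 0.3, 0.0]
gripper_width: 16.1
grasp_force: 58.6
```

```bash
python3 - <<'E'
from h import *
s=arm.read_state()
print({k:s[k].round(2) if hasattr(s[k],'round') else s[k] for k in("clock","position","contact_force","wrist_torque","gripper_width","grasp_force")})
E
```

```text
{'clock': 5.4, 'position': array([ 434.71, -202.39,  173.81]), 'contact_force': array([0.59, 0.33, 0.03]), 'wrist_torque': array([ 0.28,  0.02, -0.1 ]), 'gripper_width': 16.135775844230725, 'grasp_force': 58.6095500306692}
```

The handle is gripped: width 16.1 mm, force 58.6 N. I'll start with a gentle 20° arc clockwise to check the circle and the stiffness.

Request:
{"api": "step_arm", "payload": {"motion": [{"dr": [0,0,0],"slide": [0,-2,1],"jaw": 0},{"dr": [0,0,0],"slide": [0,-4,2.5],"jaw": 0},{"dr": [0,0,0],"slide": [0,-6,4],"jaw": 0},{"dr": [0,0,0],"slide": [0,-8,5.5],"jaw": 0},{"dr": [0,0,0],"slide": [0,-9.5,7],"jaw": 0},{"dr": [0,0,0],"slide": [0,-11.5,8.5],"jaw": 0},{"dr": [0,0,0],"slide": [0,-13,10.5],"jaw": 0},{"dr": [0,0,0],"slide": [0,-14.5,12.5],"jaw": 0}]}}

```text
clock: 6.4
position: [435.7, -217.6, 161.7]
ee_rot: [-0.032, 0.999, -0.001, 0.0]
contact_force: [-2.6, -2.1, 5.7]
gripper_width: 16.1
grasp_force: 59.3
```

```bash
cat > log.py <<'E'
from h import *
import json,sys
s=arm.read_state()
r=dict(t=s["clock"],p=s["position"].tolist(),f=s["contact_force"].tolist(),w=s["wrist_torque"].tolist(),q=s["ee_rot"].tolist(),c=float(sys.argv[1]),g=s["gripper_width"],gf=s["grasp_force"])
open("log.txt","a").write(json.dumps(r)+"\n")
print({k:np.round(v,2).tolist() for k,v in r.items()})
E
cat > rows.py <<'E'
# rows of an arc: python3 rows.py a0 a1 (deg clockwise from top, seen from the handle side)
import sys,numpy as np
a0,a1=map(float,sys.argv[1:3]);R=55
a=np.radians(a0+(a1-a0)*np.arange(1,9)/8);b=np.radians(a0)
print(np.round(np.c_[-R*(np.sin(a)-np.sin(b)),-R*(np.cos(a)-np.cos(b))]*2).tolist(),"/2")
E
python3 log.py 50
```

```text
{'t': 6.4, 'p': [435.65, -217.61, 161.69], 'f': [-2.6, -2.09, 5.7], 'w': [-0.72, 0.69, -0.16], 'q': [-0.03, 1.0, -0.0, 0.0], 'c': 50.0, 'g': 16.06, 'gf': 59.28}
```

```bash
for a in 50 95 140 185 230 275 320 5; do echo $a; python3 rows.py $a $((a+45)); done
```

```text
50
[[-7.0, 9.0], [-12.0, 18.0], [-17.0, 28.0], [-21.0, 38.0], [-23.0, 48.0], [-25.0, 59.0], [-26.0, 70.0], [-25.0, 80.0]] /2
95
[[1.0, 11.0], [4.0, 21.0], [8.0, 31.0], [12.0, 41.0], [17.0, 51.0], [24.0, 59.0], [31.0, 67.0], [39.0, 75.0]] /2
140
[[9.0, 7.0], [18.0, 12.0], [28.0, 17.0], [38.0, 21.0], [48.0, 23.0], [59.0, 25.0], [70.0, 26.0], [80.0, 25.0]] /2
185
[[11.0, -1.0], [21.0, -4.0], [31.0, -8.0], [41.0, -12.0], [51.0, -17.0], [59.0, -24.0], [67.0, -31.0], [75.0, -39.0]] /2
230
[[7.0, -9.0], [12.0, -18.0], [17.0, -28.0], [21.0, -38.0], [23.0, -48.0], [25.0, -59.0], [26.0, -70.0], [25.0, -80.0]] /2
275
[[-1.0, -11.0], [-4.0, -21.0], [-8.0, -31.0], [-12.0, -41.0], [-17.0, -51.0], [-24.0, -59.0], [-31.0, -67.0], [-39.0, -75.0]] /2
320
[[-9.0, -7.0], [-18.0, -12.0], [-28.0, -17.0], [-38.0, -21.0], [-48.0, -23.0], [-59.0, -25.0], [-70.0, -26.0], [-80.0, -25.0]] /2
5
[[-11.0, 1.0], [-21.0, 4.0], [-31.0, 8.0], [-41.0, 12.0], [-51.0, 17.0], [-59.0, 24.0], [-67.0, 31.0], [-75.0, 39.0]] /2
```

Request:
{"api": "step_arm", "payload": {"motion": [{"dr": [0,0,0],"slide": [0,-3.5,4.5],"jaw": 0},{"dr": [0,0,0],"slide": [0,-6,9],"jaw": 0},{"dr": [0,0,0],"slide": [0,-8.5,14],"jaw": 0},{"dr": [0,0,0],"slide": [0,-10.5,19],"jaw": 0},{"dr": [0,0,0],"slide": [0,-11.5,24],"jaw": 0},{"dr": [0,0,0],"slide": [0,-12.5,29.5],"jaw": 0},{"dr": [0,0,0],"slide": [0,-13,35],"jaw": 0},{"dr": [0,0,0],"slide": [0,-12.5,40],"jaw": 0}]}}

```text
clock: 7.4
position: [436.5, -231.6, 121.9]
ee_rot: [-0.032, 0.999, -0.002, 0.0]
contact_force: [-2.5, -8.7, 5.5]
gripper_width: 16.4
grasp_force: 59.4
```

```bash
python3 log.py 95
```

```text
{'t': 7.4, 'p': [436.5, -231.56, 121.9], 'f': [-2.46, -8.66, 5.52], 'w': [-2.74, 0.81, -0.22], 'q': [-0.03, 1.0, -0.0, 0.0], 'c': 95.0, 'g': 16.41, 'gf': 59.41}
```

Request:
{"api": "step_arm", "payload": {"motion": [{"dr": [0,0,0],"slide": [0,0.5,5.5],"jaw": 0},{"dr": [0,0,0],"slide": [0,2,10.5],"jaw": 0},{"dr": [0,0,0],"slide": [0,4,15.5],"jaw": 0},{"dr": [0,0,0],"slide": [0,6,20.5],"jaw": 0},{"dr": [0,0,0],"slide": [0,8.5,25.5],"jaw": 0},{"dr": [0,0,0],"slide": [0,12,29.5],"jaw": 0},{"dr": [0,0,0],"slide": [0,15.5,33.5],"jaw": 0},{"dr": [0,0,0],"slide": [0,19.5,37.5],"jaw": 0}]}}

```text
clock: 8.4
position: [435.4, -212.4, 83.4]
ee_rot: [-0.032, 0.999, -0.002, 0.0]
contact_force: [-0.5, -13.7, -1.5]
gripper_width: 16.2
grasp_force: 58.9
```

```bash
python3 log.py 140
```

```text
{'t': 8.4, 'p': [435.35, -212.4, 83.4], 'f': [-0.46, -13.69, -1.49], 'w': [-3.7, 0.1, -0.25], 'q': [-0.03, 1.0, -0.0, 0.0], 'c': 140.0, 'g': 16.22, 'gf': 58.86}
```

Request:
{"api": "step_arm", "payload": {"motion": [{"dr": [0,0,0],"slide": [0,4.5,3.5],"jaw": 0},{"dr": [0,0,0],"slide": [0,9,6],"jaw": 0},{"dr": [0,0,0],"slide": [0,14,8.5],"jaw": 0},{"dr": [0,0,0],"slide": [0,19,10.5],"jaw": 0},{"dr": [0,0,0],"slide": [0,24,11.5],"jaw": 0},{"dr": [0,0,0],"slide": [0,29.5,12.5],"jaw": 0},{"dr": [0,0,0],"slide": [0,35,13],"jaw": 0},{"dr": [0,0,0],"slide": [0,40,12.5],"jaw": 0}]}}

```text
clock: 9.4
position: [432.9, -171.3, 70.5]
ee_rot: [-0.032, 0.999, -0.001, 0.0]
contact_force: [0.7, -10.4, -4.2]
gripper_width: 16.4
grasp_force: 58.7
```

```bash
python3 log.py 185
```

```text
{'t': 9.4, 'p': [432.95, -171.27, 70.47], 'f': [0.72, -10.41, -4.21], 'w': [-2.85, -0.53, -0.27], 'q': [-0.03, 1.0, -0.0, 0.0], 'c': 185.0, 'g': 16.37, 'gf': 58.72}
```

Request:
{"api": "step_arm", "payload": {"motion": [{"dr": [0,0,0],"slide": [0,5.5,-0.5],"jaw": 0},{"dr": [0,0,0],"slide": [0,10.5,-2],"jaw": 0},{"dr": [0,0,0],"slide": [0,15.5,-4],"jaw": 0},{"dr": [0,0,0],"slide": [0,20.5,-6],"jaw": 0},{"dr": [0,0,0],"slide": [0,25.5,-8.5],"jaw": 0},{"dr": [0,0,0],"slide": [0,29.5,-12],"jaw": 0},{"dr": [0,0,0],"slide": [0,33.5,-15.5],"jaw": 0},{"dr": [0,0,0],"slide": [0,37.5,-19.5],"jaw": 0}]}}

```text
clock: 10.4
position: [430.8, -134.0, 90.3]
ee_rot: [-0.032, 0.999, -0.001, 0.0]
contact_force: [2.8, -11.3, -3.4]
gripper_width: 16.4
grasp_force: 59.0
```

```bash
python3 log.py 230
```

```text
{'t': 10.4, 'p': [430.75, -133.99, 90.32], 'f': [2.75, -11.25, -3.39], 'w': [-3.22, -0.61, -0.22], 'q': [-0.03, 1.0, -0.0, 0.0], 'c': 230.0, 'g': 16.38, 'gf': 58.99}
```

Request:
{"api": "step_arm", "payload": {"motion": [{"dr": [0,0,0],"slide": [0,3.5,-4.5],"jaw": 0},{"dr": [0,0,0],"slide": [0,6,-9],"jaw": 0},{"dr": [0,0,0],"slide": [0,8.5,-14],"jaw": 0},{"dr": [0,0,0],"slide": [0,10.5,-19],"jaw": 0},{"dr": [0,0,0],"slide": [0,11.5,-24],"jaw": 0},{"dr": [0,0,0],"slide": [0,12.5,-29.5],"jaw": 0},{"dr": [0,0,0],"slide": [0,13,-35],"jaw": 0},{"dr": [0,0,0],"slide": [0,12.5,-40],"jaw": 0}]}}

```text
clock: 11.4
position: [430.0, -121.8, 129.9]
ee_rot: [-0.032, 0.999, -0.001, 0.0]
contact_force: [4.3, -10.5, -7.5]
gripper_width: 16.2
grasp_force: 58.7
```

```bash
python3 log.py 275
```

```text
{'t': 11.4, 'p': [430.02, -121.8, 129.88], 'f': [4.26, -10.55, -7.52], 'w': [-3.22, -1.27, -0.25], 'q': [-0.03, 1.0, -0.0, 0.0], 'c': 275.0, 'g': 16.22, 'gf': 58.66}
```

Forces stay low, so I'll continue the turn.

Request:
{"api": "step_arm", "payload": {"motion": [{"dr": [0,0,0],"slide": [0,-0.5,-5.5],"jaw": 0},{"dr": [0,0,0],"slide": [0,-2,-10.5],"jaw": 0},{"dr": [0,0,0],"slide": [0,-4,-15.5],"jaw": 0},{"dr": [0,0,0],"slide": [0,-6,-20.5],"jaw": 0},{"dr": [0,0,0],"slide": [0,-8.5,-25.5],"jaw": 0},{"dr": [0,0,0],"slide": [0,-12,-29.5],"jaw": 0},{"dr": [0,0,0],"slide": [0,-15.5,-33.5],"jaw": 0},{"dr": [0,0,0],"slide": [0,-19.5,-37.5],"jaw": 0}]}}

```text
clock: 12.4
position: [431.0, -139.7, 166.1]
ee_rot: [-0.032, 0.999, 0.0, -0.0]
contact_force: [5.5, -4.9, -10.8]
gripper_width: 15.9
grasp_force: 58.9
```

```bash
python3 log.py 320
```

```text
{'t': 12.4, 'p': [431.01, -139.7, 166.1], 'f': [5.55, -4.87, -10.82], 'w': [-1.44, -1.36, -0.13], 'q': [-0.03, 1.0, 0.0, -0.0], 'c': 320.0, 'g': 15.93, 'gf': 58.86}
```

Request:
{"api": "step_arm", "payload": {"motion": [{"dr": [0,0,0],"slide": [0,-4.5,-3.5],"jaw": 0},{"dr": [0,0,0],"slide": [0,-9,-6],"jaw": 0},{"dr": [0,0,0],"slide": [0,-14,-8.5],"jaw": 0},{"dr": [0,0,0],"slide": [0,-19,-10.5],"jaw": 0},{"dr": [0,0,0],"slide": [0,-24,-11.5],"jaw": 0},{"dr": [0,0,0],"slide": [0,-29.5,-12.5],"jaw": 0},{"dr": [0,0,0],"slide": [0,-35,-13],"jaw": 0},{"dr": [0,0,0],"slide": [0,-40,-12.5],"jaw": 0}]}}

```text
clock: 13.4
position: [433.3, -179.2, 180.4]
ee_rot: [-0.032, 0.999, 0.001, -0.0]
contact_force: [5.0, 2.2, -9.1]
gripper_width: 16.1
grasp_force: 59.1
```

```bash
python3 log.py 365
```

```text
{'t': 13.4, 'p': [433.3, -179.17, 180.39], 'f': [4.99, 2.17, -9.05], 'w': [0.61, -1.13, -0.08], 'q': [-0.03, 1.0, 0.0, -0.0], 'c': 365.0, 'g': 16.06, 'gf': 59.11}
```

Request:
{"api": "step_arm", "payload": {"motion": [{"dr": [0,0,0],"slide": [0,-5.5,0.5],"jaw": 0},{"dr": [0,0,0],"slide": [0,-10.5,2],"jaw": 0},{"dr": [0,0,0],"slide": [0,-15.5,4],"jaw": 0},{"dr": [0,0,0],"slide": [0,-20.5,6],"jaw": 0},{"dr": [0,0,0],"slide": [0,-25.5,8.5],"jaw": 0},{"dr": [0,0,0],"slide": [0,-29.5,12],"jaw": 0},{"dr": [0,0,0],"slide": [0,-33.5,15.5],"jaw": 0},{"dr": [0,0,0],"slide": [0,-37.5,19.5],"jaw": 0}]}}

```text
clock: 14.4
position: [435.6, -217.8, 161.9]
ee_rot: [-0.032, 0.999, -0.001, 0.0]
contact_force: [-0.9, 1.6, 2.7]
gripper_width: 16.1
grasp_force: 60.4
```

```bash
python3 log.py 410; cat > fit.py <<'E'
import json,numpy as np
from scipy.optimize import least_squares
L=[json.loads(l) for l in open("log.txt")]
th=.07;yl=np.array([-np.sin(th),np.cos(th),0])
P=np.array([[np.dot(l["p"],yl),l["p"][2]] for l in L]);F=np.array([[np.dot(l["f"],yl),l["f"][2]] for l in L])
r=least_squares(lambda v:np.hypot(P[:,0]-v[0],P[:,1]-v[1])-55,[-200,120]);print("centre",r.x,"res",r.fun.round(1))
a=np.arctan2(-(P[:,0]-r.x[0]),P[:,1]-r.x[1]);c=np.array([l["c"] for l in L])
d=np.array([l.get("d",1) for l in L]);d[9:]=-1
T=np.c_[np.cos(a),np.sin(a)]  # minus cw tangent: resist to cw motion
t=(F*T).sum(1);rad=(F*np.c_[-np.sin(a),np.cos(a)]).sum(1)
for x in zip(c,np.degrees(a)%360,d,t,rad):print(np.round(x,1))
# resist cw torque-force = d*fr + A sin(a)+B cos(a)
fr=d if d.min()<0 else d
M=np.c_[d,np.sin(a),np.cos(a)];s,*_=np.linalg.lstsq(M,t,rcond=None)
print("fric,A,B",s,"amp",np.hypot(*s[1:]),"rms",np.std(M@s-t))
# slug at angle a+phi cw; cw resist = -W sin(a+phi): want a+phi=180
phi=np.degrees(np.arctan2(-s[2],-s[1]));print("phi",phi,"handle angle for slug down",(180-phi)%360)
E
python3 fit.py
```

```text
{'t': 14.4, 'p': [435.63, -217.83, 161.86], 'f': [-0.86, 1.57, 2.66], 'w': [0.25, 0.13, -0.1], 'q': [-0.03, 1.0, -0.0, 0.0], 'c': 410.0, 'g': 16.11, 'gf': 60.36}
centre [-206.47845429  125.27433679] res [-0.1  0.1  0.1  0.1  0.2  0.1  0.1  0.2  0.2]
[50.  48.4  1.   3.   5.2]
[95.  93.5  1.   6.   8.1]
[140.  139.4   1.    9.4  10. ]
[185.  185.6   1.   10.8   3.2]
[230.  230.7   1.    9.9  -6.7]
[275.  274.8   1.    6.6 -11.4]
[320.  317.8   1.    3.4 -11.5]
[365.    2.7   1.    1.4  -9.1]
[410.   48.5   1.    3.1   0.5]
fric,A,B [ 6.34190568 -0.58365923 -4.57637912] amp 4.61344815711201 rms 0.16298603251035998
phi 82.73188626311583 handle angle for slug down 97.26811373688417
```

The one-way fit is clean, with a residual of 0.16 N. It puts the slug down at a handle angle of about 97°. I'll turn back the other way to confirm, ending at that angle.

```bash
for a in 50 5 320 275 230 185; do echo $a; python3 rows.py $a $((a-45)); done
```

```text
50
[[7.0, -8.0], [15.0, -15.0], [24.0, -21.0], [33.0, -27.0], [43.0, -31.0], [53.0, -35.0], [64.0, -37.0], [75.0, -39.0]] /2
5
[[11.0, -0.0], [22.0, 0.0], [32.0, 2.0], [43.0, 5.0], [53.0, 8.0], [62.0, 13.0], [72.0, 19.0], [80.0, 25.0]] /2
320
[[8.0, 7.0], [15.0, 15.0], [21.0, 24.0], [27.0, 33.0], [31.0, 43.0], [35.0, 53.0], [37.0, 64.0], [39.0, 75.0]] /2
275
[[0.0, 11.0], [-0.0, 22.0], [-2.0, 32.0], [-5.0, 43.0], [-8.0, 53.0], [-13.0, 62.0], [-19.0, 72.0], [-25.0, 80.0]] /2
230
[[-7.0, 8.0], [-15.0, 15.0], [-24.0, 21.0], [-33.0, 27.0], [-43.0, 31.0], [-53.0, 35.0], [-64.0, 37.0], [-75.0, 39.0]] /2
185
[[-11.0, 0.0], [-22.0, -0.0], [-32.0, -2.0], [-43.0, -5.0], [-53.0, -8.0], [-62.0, -13.0], [-72.0, -19.0], [-80.0, -25.0]] /2
```

Request:
{"api": "step_arm", "payload": {"motion": [{"dr": [0,0,0],"slide": [0,3.5,-4],"jaw": 0},{"dr": [0,0,0],"slide": [0,7.5,-7.5],"jaw": 0},{"dr": [0,0,0],"slide": [0,12,-10.5],"jaw": 0},{"dr": [0,0,0],"slide": [0,16.5,-13.5],"jaw": 0},{"dr": [0,0,0],"slide": [0,21.5,-15.5],"jaw": 0},{"dr": [0,0,0],"slide": [0,26.5,-17.5],"jaw": 0},{"dr": [0,0,0],"slide": [0,32,-18.5],"jaw": 0},{"dr": [0,0,0],"slide": [0,37.5,-19.5],"jaw": 0}]}}

```text
clock: 15.4
position: [433.5, -181.6, 180.2]
ee_rot: [-0.032, 0.999, -0.002, -0.0]
contact_force: [3.6, -9.9, -7.1]
gripper_width: 16.2
grasp_force: 59.4
```

```bash
python3 log.py 365
```

```text
{'t': 15.4, 'p': [433.48, -181.6, 180.17], 'f': [3.61, -9.95, -7.07], 'w': [-2.74, -0.96, -0.29], 'q': [-0.03, 1.0, -0.0, -0.0], 'c': 365.0, 'g': 16.24, 'gf': 59.43}
```

Request:
{"api": "step_arm", "payload": {"motion": [{"dr": [0,0,0],"slide": [0,5.5,0],"jaw": 0},{"dr": [0,0,0],"slide": [0,11,0],"jaw": 0},{"dr": [0,0,0],"slide": [0,16,1],"jaw": 0},{"dr": [0,0,0],"slide": [0,21.5,2.5],"jaw": 0},{"dr": [0,0,0],"slide": [0,26.5,4],"jaw": 0},{"dr": [0,0,0],"slide": [0,31,6.5],"jaw": 0},{"dr": [0,0,0],"slide": [0,36,9.5],"jaw": 0},{"dr": [0,0,0],"slide": [0,40,12.5],"jaw": 0}]}}

```text
clock: 16.4
position: [431.3, -142.8, 168.5]
ee_rot: [-0.032, 0.999, -0.003, 0.0]
contact_force: [3.3, -14.0, -4.1]
gripper_width: 16.7
grasp_force: 60.0
```

```bash
python3 log.py 320
```

```text
{'t': 16.4, 'p': [431.27, -142.8, 168.54], 'f': [3.35, -14.04, -4.11], 'w': [-4.04, -0.96, -0.32], 'q': [-0.03, 1.0, -0.0, 0.0], 'c': 320.0, 'g': 16.66, 'gf': 60.04}
```

Request:
{"api": "step_arm", "payload": {"motion": [{"dr": [0,0,0],"slide": [0,4,3.5],"jaw": 0},{"dr": [0,0,0],"slide": [0,7.5,7.5],"jaw": 0},{"dr": [0,0,0],"slide": [0,10.5,12],"jaw": 0},{"dr": [0,0,0],"slide": [0,13.5,16.5],"jaw": 0},{"dr": [0,0,0],"slide": [0,15.5,21.5],"jaw": 0},{"dr": [0,0,0],"slide": [0,17.5,26.5],"jaw": 0},{"dr": [0,0,0],"slide": [0,18.5,32],"jaw": 0},{"dr": [0,0,0],"slide": [0,19.5,37.5],"jaw": 0}]}}

```text
clock: 17.4
position: [430.2, -122.4, 132.1]
ee_rot: [-0.032, 0.999, -0.002, 0.001]
contact_force: [-0.1, -8.0, 3.9]
gripper_width: 16.5
grasp_force: 60.9
```

```bash
python3 log.py 275
```

```text
{'t': 17.4, 'p': [430.16, -122.41, 132.11], 'f': [-0.05, -8.01, 3.86], 'w': [-2.32, 0.03, -0.26], 'q': [-0.03, 1.0, -0.0, 0.0], 'c': 275.0, 'g': 16.53, 'gf': 60.88}
```

Request:
{"api": "step_arm", "payload": {"motion": [{"dr": [0,0,0],"slide": [0,0,5.5],"jaw": 0},{"dr": [0,0,0],"slide": [0,0,11],"jaw": 0},{"dr": [0,0,0],"slide": [0,-1,16],"jaw": 0},{"dr": [0,0,0],"slide": [0,-2.5,21.5],"jaw": 0},{"dr": [0,0,0],"slide": [0,-4,26.5],"jaw": 0},{"dr": [0,0,0],"slide": [0,-6.5,31],"jaw": 0},{"dr": [0,0,0],"slide": [0,-9.5,36],"jaw": 0},{"dr": [0,0,0],"slide": [0,-12.5,40],"jaw": 0}]}}

```text
clock: 18.4
position: [430.8, -133.3, 91.3]
ee_rot: [-0.032, 0.999, -0.001, 0.001]
contact_force: [-1.4, -2.9, 5.2]
gripper_width: 16.0
grasp_force: 60.9
```

```bash
python3 log.py 230
```

```text
{'t': 18.4, 'p': [430.78, -133.35, 91.27], 'f': [-1.45, -2.93, 5.24], 'w': [-0.83, 0.1, -0.14], 'q': [-0.03, 1.0, -0.0, 0.0], 'c': 230.0, 'g': 16.02, 'gf': 60.9}
```

Request:
{"api": "step_arm", "payload": {"motion": [{"dr": [0,0,0],"slide": [0,-3.5,4],"jaw": 0},{"dr": [0,0,0],"slide": [0,-7.5,7.5],"jaw": 0},{"dr": [0,0,0],"slide": [0,-12,10.5],"jaw": 0},{"dr": [0,0,0],"slide": [0,-16.5,13.5],"jaw": 0},{"dr": [0,0,0],"slide": [0,-21.5,15.5],"jaw": 0},{"dr": [0,0,0],"slide": [0,-26.5,17.5],"jaw": 0},{"dr": [0,0,0],"slide": [0,-32,18.5],"jaw": 0},{"dr": [0,0,0],"slide": [0,-37.5,19.5],"jaw": 0}]}}

```text
clock: 19.4
position: [432.8, -169.9, 70.6]
ee_rot: [-0.032, 0.999, 0.0, 0.0]
contact_force: [3.1, 1.8, -3.4]
gripper_width: 16.0
grasp_force: 59.9
```

```bash
python3 log.py 185
```

```text
{'t': 19.4, 'p': [432.79, -169.94, 70.63], 'f': [3.05, 1.84, -3.36], 'w': [0.68, -1.0, -0.03], 'q': [-0.03, 1.0, 0.0, 0.0], 'c': 185.0, 'g': 16.03, 'gf': 59.87}
```

Request:
{"api": "step_arm", "payload": {"motion": [{"dr": [0,0,0],"slide": [0,-5.5,0],"jaw": 0},{"dr": [0,0,0],"slide": [0,-11,0],"jaw": 0},{"dr": [0,0,0],"slide": [0,-16,-1],"jaw": 0},{"dr": [0,0,0],"slide": [0,-21.5,-2.5],"jaw": 0},{"dr": [0,0,0],"slide": [0,-26.5,-4],"jaw": 0},{"dr": [0,0,0],"slide": [0,-31,-6.5],"jaw": 0},{"dr": [0,0,0],"slide": [0,-36,-9.5],"jaw": 0},{"dr": [0,0,0],"slide": [0,-40,-12.5],"jaw": 0}]}}

```text
clock: 20.4
position: [435.1, -211.0, 82.5]
ee_rot: [-0.032, 0.999, -0.0, -0.0]
contact_force: [6.6, -5.5, -11.3]
gripper_width: 16.4
grasp_force: 59.1
```

```bash
python3 log.py 140;python3 fit.py; python3 rows.py 140 98
```

```text
{'t': 20.4, 'p': [435.14, -210.99, 82.53], 'f': [6.63, -5.53, -11.34], 'w': [-1.37, -1.64, -0.19], 'q': [-0.03, 1.0, -0.0, -0.0], 'c': 140.0, 'g': 16.41, 'gf': 59.09}
centre [-206.50611954  125.27791478] res [-0.1  0.1  0.1  0.1  0.2  0.1  0.1  0.2  0.1  0.1 -0.  -0.3  0.1  0.1
 -0.1]
[50.  48.4  1.   3.   5.2]
[95.  93.5  1.   6.   8.1]
[140.  139.5   1.    9.4  10. ]
[185.  185.6   1.   10.8   3.2]
[230.  230.7   1.    9.9  -6.7]
[275.  274.8   1.    6.6 -11.4]
[320.  317.8   1.    3.4 -11.5]
[365.    2.6   1.    1.4  -9.1]
[410.   48.4   1.    3.1   0.5]
[365.    5.2  -1.  -10.8  -6.1]
[320.  321.9  -1.   -8.7 -12. ]
[275.  277.2  -1.   -4.8  -7.4]
[230.  231.9  -1.   -2.4  -5.5]
[185.  187.   -1.   -1.2   3.5]
[140.  141.2  -1.   -2.5  12.6]
fric,A,B [ 6.08057949 -0.8064843  -4.5836715 ] amp 4.654080075179251 rms 0.2855314186409609
phi 80.0211034976613 handle angle for slug down 99.9788965023387
[[-7.0, -7.0], [-14.0, -14.0], [-20.0, -22.0], [-26.0, -31.0], [-30.0, -40.0], [-34.0, -49.0], [-36.0, -59.0], [-38.0, -69.0]] /2
```

Both directions agree, with friction about 6.1 N and the weight's amplitude about 4.65 N. The slug is down at a handle angle of about 99°. I'll go there and stop.

Request:
{"api": "step_arm", "payload": {"motion": [{"dr": [0,0,0],"slide": [0,-3.5,-3.5],"jaw": 0},{"dr": [0,0,0],"slide": [0,-7,-7],"jaw": 0},{"dr": [0,0,0],"slide": [0,-10,-11],"jaw": 0},{"dr": [0,0,0],"slide": [0,-13,-15.5],"jaw": 0},{"dr": [0,0,0],"slide": [0,-15,-20],"jaw": 0},{"dr": [0,0,0],"slide": [0,-17,-24.5],"jaw": 0},{"dr": [0,0,0],"slide": [0,-18,-29.5],"jaw": 0},{"dr": [0,0,0],"slide": [0,-19,-34.5],"jaw": 0}]}}

```text
clock: 21.4
position: [436.3, -231.1, 117.9]
ee_rot: [-0.032, 0.999, -0.001, -0.0]
contact_force: [4.3, -8.1, -6.9]
gripper_width: 16.1
grasp_force: 59.7
```

```bash
python3 log.py 98; python3 fit.py|tail -4
```

```text
{'t': 21.4, 'p': [436.34, -231.13, 117.92], 'f': [4.35, -8.08, -6.87], 'w': [-2.45, -1.23, -0.19], 'q': [-0.03, 1.0, -0.0, -0.0], 'c': 98.0, 'g': 16.11, 'gf': 59.65}
[140.  141.2  -1.   -2.4  12.6]
[98.  97.7 -1.  -5.7  9.2]
fric,A,B [ 6.03761153 -0.72727853 -4.58551232] amp 4.642828584026136 rms 0.2663339667272291
phi 80.98775362860772 handle angle for slug down 99.01224637139228
```

Request:
{"api": "step_arm", "payload": {"motion": [{"dr": [0,0,0],"slide": [0,0,0],"jaw": 0},{"dr": [0,0,0],"slide": [0,0,0],"jaw": 0},{"dr": [0,0,0],"slide": [0,0,0],"jaw": 0},{"dr": [0,0,0],"slide": [0,0,0],"jaw": 0},{"dr": [0,0,0],"slide": [0,0,0],"jaw": 0},{"dr": [0,0,0],"slide": [0,0,0],"jaw": 0},{"dr": [0,0,0],"slide": [0,0,0],"jaw": 0},{"dr": [0,0,0],"slide": [0,0,0],"jaw": 0}]}}

```text
clock: 22.4
position: [436.4, -231.3, 118.7]
ee_rot: [-0.032, 0.999, -0.002, -0.0]
contact_force: [2.2, -8.5, -2.9]
gripper_width: 16.5
grasp_force: 60.1
```

```bash
cp log.txt l2.txt; python3 log.py 98; python3 fit.py|tail -4; cp l2.txt log.txt; python3 - <<'E'
from h import *
im=optics.get_image("side");print(arm.read_state()["joint_vel"].round(3))
cv2.imwrite("pics/c7.png",cv2.resize(im[100:240,230:370],(560,560),interpolation=cv2.INTER_CUBIC))
E
```

```text
{'t': 22.4, 'p': [436.39, -231.31, 118.66], 'f': [2.22, -8.46, -2.85], 'w': [-2.39, -0.78, -0.23], 'q': [-0.03, 1.0, -0.0, -0.0], 'c': 98.0, 'g': 16.47, 'gf': 60.13}
[98.  97.7 -1.  -5.7  9.2]
[98.  96.9 -1.  -1.8  8.9]
fric,A,B [ 5.76488608 -0.22450617 -4.59202953] amp 4.5975143573584125 rms 0.8863086821493398
phi 87.20101497368832 handle angle for slug down 92.79898502631168
[ 0.001 -0.001  0.    -0.    -0.002 -0.   ]
```

View pics/c7.png

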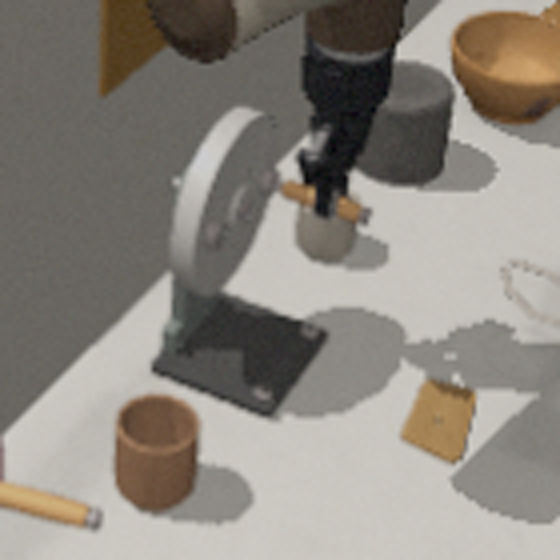

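The picture shows the handle level at the right, near (325,200), still gripped. Both cups are in place and the joint speeds are about zero. The handle rests at 96.9° against an estimated 99°, which is within the uncertainty of the estimate, so I'll hand in.

```bash
python3 -c "
from bench import arm;print(arm.job_done())"
```

```text
the job is handed in; nothing more can be done
None
```

I turned the wheel a full turn one way and most of a turn back, and held it with the estimated heavy side down to within about 2°, the handle still gripped and both cups untouched; the job is handed in, but no verdict came back.

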